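Dock the kit tote behind the lip

ROBOT

A 7-joint arm with a two-finger parallel gripper is mounted at the origin on a cart in front of the work surface, level with it; the furniture and walls round the work are solid. World frame = base frame: x ahead of the robot, y to its left, z up, the work surface at z = 0. Lengths are in mm, angles in rad, forces in N, time in s.
With the tool pointing down it reaches from about 400 to 875 mm from the base axis. Payload 4.4 kg.
Tool frame: the origin (TCP) lies midway between the tips of the shut fingers; the grasp point (between the pads) lies 19 mm behind it; x points along the fingers, z is the direction in which the jaws open and shut, and the axes are right-handed (so a half turn about x gives the same grasp; the last joint's range is limited). The gripper opens to 85 mm and grips with 20 to 120 N. Pads are 22 mm wide; open, the fingers measure 114 mm over their backs; the gripper's body (76 mm by 85 mm) begins 54 mm behind the grasp point. The pads swing forward as they close: fully open they stand 13 mm farther back than shut.
Start: joints at [-1.35, 0.628, 0.038, 1.517, -0.027, 0.996, -0.02], TCP at [183.85, 623.472, 231.313] pointing down, gripper open.
Joint ranges: [-3.06, 3.06], [-0.37, 2.12], [-1.25, 1.32], [0.18, 2.47], [-1.1, 4.24], [0.23, 1.98], [-2.94, 2.94]. Speed limits (rad/s): [2.57, 2.57, 3.14, 3.14, 3.14, 3.14, 3.14].

INTERFACE

Orientations are given as [roll, pitch, yaw] about the fixed x, y, z axes, in that order (R = Rz(yaw) Ry(pitch) Rx(roll)).
In Python, from cell import ctrl gives the robot as it stands. The module is installed in compiled form; this text tells all that it offers.
- The arm moves only by the tool servo_tool, never from a script. Its argument "rows" is a list of rows, each an object of numbers: "dx", "dy", "dz": the shift along the tool's x, y, z in units of 750 mm (1.0 is 750 mm); "wx", "wy", "wz": the turn, a rotation vector about the tool's x, y, z in units of 6 degrees (1.0 is 6 degrees); "fingers": the closure, from 0 (fully open) to 1 (shut). In form: [{"dx": .., "dy": .., "dz": .., "wx": .., "wy": .., "wz": .., "fingers": ..}, ...]. A call has 1 to 5 rows; each row shifts and turns the commanded pose from where the row before left it, along the tool's axes as they then stand; what a row does not reach is not made up. A row lasts 1/8 s, in which the tool goes at most 62.5 mm and 10.7 degrees, less where a joint would pass 70% of its speed; a pose out of reach is approached as far as the arm can. A call with a number of a shift or a turn outside -1 to 1 is refused whole. A call with a gripper value outside its range is refused whole. The fingers move at their own pace and stop on an object; the grip force is fixed at half the most. Time passes only in rows, so rows that do not move let the fingers close. It gives the time, the measured TCP pose, the force and the opening at its end, in the units of the state.
- ctrl.read_state(): the state, without advancing time (a new reading comes with each control period).
- ctrl.get_image(name): name is "side" or "top" or "wrist"; returns the picture (480x640x3 uint8, red, green, blue); there is no depth.
- ctrl.camera_info(name): a dict with "fovy" (degrees; the focal length in pixels is half the picture's height over the tangent of half this angle, whatever the lens; pixels are square), "cx", "cy" (the principal point, pixels), "k1" (the pictures are not rectified: a ray, as slopes to the right and down, at radius r is drawn at 1 + k1 r^2 times it, then the intrinsics apply), "R" (3x3) and "t" (3): a world point X has camera coordinates R X + t. Camera axes: x right, y down, z forward; pixel columns grow to the right and rows downward; lengths in mm; the calibration is good to about 2 mm. A picture is of the moment at which its call begins: read the wrist's pose just before it. camera_info takes no time and is no camera call; for the wrist camera it gives the pose at the moment of the call.
- ctrl.finish_job(): hands the job in, once; it reports no verdict.
Trained networks look in the newest picture that a camera, given by its name, has taken for a name from the list of things; names that differ only in an ending like _2 or _b are one class to them, and where a whole thing is asked for, a point or a joint stands for the part that bears it (a point fixed in the world has none). Each returns a list of dicts, best first, with "conf" (0 to 1); they miss things now and then, are a little off and sometimes report something else, mostly with a low value. They report only what shows in the picture. A call takes as long as a camera call. They do not tell look-alikes from the thing itself.
- ctrl.search_frame(label, camera): "extent" ([centre column, centre row, width, height] in pixels, round what is visible of it).
- ctrl.silhouettes(label, camera): "region" (480x640 bool, what is visible of it) and "extent" ([centre column, centre row, width, height] in pixels, round what is visible of it).
- ctrl.mark_of(label, camera): "point" ([column, row] in pixels: a listed point, or the origin of a listed thing).
The state is a dict: "clock": time; "qpos": joint angles; "qd": joint speeds; "tau": joint torques, N m; "eef_pos": TCP position; "tool_rot": TCP orientation; "force": force on the tool from outside, world axes, zero at the start; "torque": the same for the moment, N m; "width": finger opening in mm.
Only numpy, scipy, OpenCV 4.12 (cv2) and the standard library are available. Lean on these libraries where they do the work, as an engineer would, in place of code of your own. Each camera call takes 0.05 s, during which the arm holds its last target.

TASK

Lay the small zinc hose coupling in the blue tote and let go of it. Then push the tote, without lifting it, up the ramp of the dock and against the sprung bumper until its back edge has dropped behind the yellow lip and the tote lies flat and stays there; feel how hard you push and never push with more than 25 N. Leave the hex adapter, the tape roll and the brass tee alone.

Things in the scene. Friction and masses are not known exactly. Their poses are not given: they have to be found in the camera images.
- coupling_mid (a point): centre (half-way up) of the small zinc hose coupling, loose, lying on the bench; 68 mm long along its own y, 31 mm wide along x, 27 mm tall
- tote: loose open blue tote, 110 mm long (x) by 140 mm wide (y) outside, 45 mm tall, walls and floor 4 mm, 0.3 to 0.6 kg; origin at the middle of its underside, x towards its front wall, z up. Starts flat on the bench, roughly in line with the ramp, its front wall 10 to 23 mm before the ramp's foot, in the flared mouth of the rails. Sliding it takes 1 to 5 N; it is slippery on the dock
- dock: fixed dock, grey rails and bare metal; origin on the bench in the middle of the ramp's foot, x = direction of pushing (up the ramp), z up. The ramp climbs at 14 degrees from x = 0 to x = 80 mm; then a level deck, 20 mm above the bench. Side rails: inner faces at y = +-75 mm, tops 38 mm above the bench, along the whole length; before x = 0 they flare out to y = +-90 mm at x = -58 mm
- adapter_mid (a point): centre of the tall zinc hex adapter, a bystander standing on end, 51 x 44 mm, 94 mm tall
- insulating_tape: black roll of tape, a bystander lying flat, 62 mm across, 18 mm tall; origin at its underside
- brass_tee: brass tee fitting, a bystander, 24 x 101 mm, 55 mm tall; origin at its underside
- ramp_top (a point): middle of the edge where ramp meets deck, 20 mm up; axes as the dock's. A yellow lip unit is clamped on the deck at a spot that differs each time and is NOT measured: its 14 degree lead-in begins 0 to 50 mm beyond this point (along x), rises 7 mm in 28 mm, then a 6 mm flat crest and a sheer 7 mm drop to the deck. So the drop lies 34 to 84 mm beyond this point: find it by feel
- deck_mid (a point): point on the deck's midline, 140 mm from the ramp's foot (the deck runs on to 330 mm). A black sprung bumper, part of the lip unit, faces the tote; its pad is 108 mm beyond the lip's drop, so the tote must press it in by over 2 mm before its back edge can drop, and is then held on the lip. Spring: 2 N plus 1 N per mm, hard end at 9 mm (11 N). Friction at the pusher may hold the back edge up: then press it down
Not all that is in view belongs to the job. Of the things that look like the part that bears coupling_mid, take the one that is farthest to the robot's right at the start.

How it is judged (in metres and radians):
On the way, in this order (a step that is already met when the one before it is completed fails the run):
1. the coupling lies in the tote, let go, and the tote is still flat on the bench (x of coupling_mid in the frame of tote between -0.052 and 0.052 m and y of coupling_mid in the frame of tote between -0.067 and 0.067 m and z of coupling_mid in the frame of tote between 0.005 and 0.032 m and contact force between the fingers and anything else below 0.1 N and angle between tote's own z axis and vertical below 0.05 rad and z of tote in the frame of dock below 0.005 m), for 0.2 s.
2. the tote slopes as it is pushed up the ramp, lying on the dock, with the coupling in it (x of coupling_mid in the frame of tote between -0.052 and 0.052 m and y of coupling_mid in the frame of tote between -0.067 and 0.067 m and z of coupling_mid in the frame of tote between 0.005 and 0.032 m and angle between tote's own z axis and vertical above 0.12 rad and contact force between tote and dock above 0.3 N), for 0.1 s.
At the end, for the whole second after the job is handed in: The tote lies flat (within 0.03 rad) and at rest on the dock's level deck behind the lip, its underside 17 to 22.5 mm above the bench and its centre more than 160 mm up the dock from the ramp's foot, with the coupling lying in it; let go (angle between tote's own z axis and vertical below 0.03 rad and z of tote in the frame of dock between 0.017 and 0.0225 m and x of tote in the frame of dock above 0.16 m and linear speed of tote below 0.01 m/s and x of coupling_mid in the frame of tote between -0.052 and 0.052 m and y of coupling_mid in the frame of tote between -0.067 and 0.067 m and z of coupling_mid in the frame of tote between 0.005 and 0.032 m); the robot touches nothing.
It fails at once if the robot pushes or squeezes the tote with more than 25 N (contact force between any of the arm, the fingers and tote above 25 N).
It fails at once if the tote is lifted off its way (underside more than 45 mm above the bench) or tipped by more than 0.5 rad (z of tote in the frame of dock above 0.045 m or angle between tote's own z axis and vertical above 0.5 rad).
It fails at once if a bystander (hex adapter, tape roll or brass tee) is moved by more than 20 mm (distance of any of adapter_mid, insulating_tape, brass_tee from where it was at the start of the episode above 0.02 m).
It also fails if it takes over 69 s, if anything falls off the work surface, if the arm or the gripper's body presses on something with over 40 N, if the wrist force passes 120 N, or if a joint passes its speed limit or range.

## Working session

There is one attempt and no reset: what is moved stays moved. The work goes in short steps, Python scripts to look and compute and a tool call to move; the robot and the scene stay as the last step left them, time stands still between calls to the robot, and variables do not carry over. Pictures are saved under pics/ and viewed, and the job is handed in when it is done.

Besides the shell and the picture viewer there is one more tool, called as name(argument=value, ...) on one line, values as JSON. servo_tool: Moves the arm, as the interface text tells. Its arguments: {"type":"object","properties":{"rows":{"type":"array"}},"required":["rows"]}

```bash
mkdir -p pics; ls; cat > h.py <<'E'
import numpy as np, cv2
from cell import ctrl
def K(c):
    f=240/np.tan(np.radians(c['fovy'])/2)
    return f
def ray(c,px):
    f=K(c); d=np.array([(px[0]-c['cx'])/f,(px[1]-c['cy'])/f]); u=d.copy()
    for _ in range(30): u=d/(1+c['k1']*(u@u))
    R=np.array(c['R']);t=np.array(c['t'])
    return -R.T@t, R.T@np.array([u[0],u[1],1])
def atz(c,px,z):
    o,d=ray(c,px); return o+d*(z-o[2])/d[2]
def proj(c,X):
    p=np.array(c['R'])@np.array(X,float)+np.array(c['t']); u=p[:2]/p[2]; f=K(c)
    u=u*(1+c['k1']*(u@u)); return np.array([f*u[0]+c['cx'],f*u[1]+c['cy']])
def save(im,n): cv2.imwrite('pics/'+n+'.png',im[...,::-1])
E
python3 - <<'E'
from h import *
s=ctrl.read_state();print(s)
for n in ['side','top','wrist']:
    c=ctrl.camera_info(n);print(n,c)
    save(ctrl.get_image(n),n+'0')
    if n!='wrist':
      for l in ['coupling_mid','tote','dock','ramp_top','deck_mid','adapter_mid','insulating_tape','brass_tee']:
        print(n,l,[(np.round(m['point']),round(m['conf'],2)) for m in ctrl.mark_of(l,n)][:4])
E
```

```text
pics
{'clock': 0.0, 'qpos': array([-1.34982105,  0.62934128,  0.03841913,  1.51833427, -0.02704298,
        0.99632533, -0.0200313 ]), 'qd': array([ 0.00043854, -0.00198202,  0.00039906,  0.00081862, -0.00149615,
       -0.00040242,  0.00123562]), 'tau': array([ 3.38990924e-05, -5.63396680e+01,  1.22594900e+00, -1.93454432e+01,
        1.08361742e-02,  1.07337596e-02,  8.20492687e-06]), 'eef_pos': array([183.63178582, 622.87948752, 230.4025998 ]), 'tool_rot': array([ 3.12828643,  1.56890446, -1.8709133 ]), 'force': array([0.2832549 , 0.50167007, 0.04162669]), 'torque': array([ 0.0141655 , -0.02752312, -0.05117823]), 'width': 85.1896346133095}
side {'fovy': 48.47101399184006, 'cx': 318.69593642113614, 'cy': 238.321685685333, 'k1': -0.1078004328253634, 'R': array([[-0.9966572 , -0.08161537, -0.0036559 ],
       [-0.03824298,  0.5056179 , -0.86190952],
       [ 0.07219356, -0.85888851, -0.50704893]]), 't': array([ 526.25802142,   66.94277742, 1456.59117557])}
side coupling_mid [(array([390., 225.]), 0.74), (array([351., 224.]), 0.64), (array([302., 221.]), 0.57), (array([327., 207.]), 0
[... 724 characters left out ...]
, 246.]), 0.72), (array([417., 282.]), 0.71), (array([413., 334.]), 0.56)]
top tote [(array([338., 257.]), 0.89)]
top dock [(array([336., 225.]), 0.72)]
top ramp_top [(array([328., 193.]), 0.75)]
top deck_mid [(array([325., 165.]), 0.68)]
top adapter_mid [(array([197., 257.]), 0.72)]
top insulating_tape [(array([179., 180.]), 0.89)]
top brass_tee [(array([476., 174.]), 0.68)]
wrist {'fovy': 66.9797108140967, 'cx': 321.53583891538756, 'cy': 240.0417463938118, 'k1': -0.04119432662492746, 'R': array([[ 0.28376936,  0.95889178,  0.00122475],
       [ 0.90823421, -0.26918725,  0.32038857],
       [ 0.30754766, -0.08980411, -0.94728542]]), 't': array([-650.21221329,  -42.31008686,  380.13935881])}
```

View pics/top0.png

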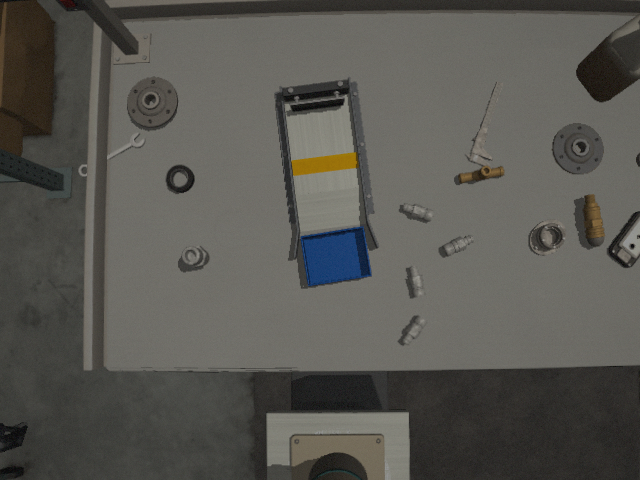

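View pics/side0.png

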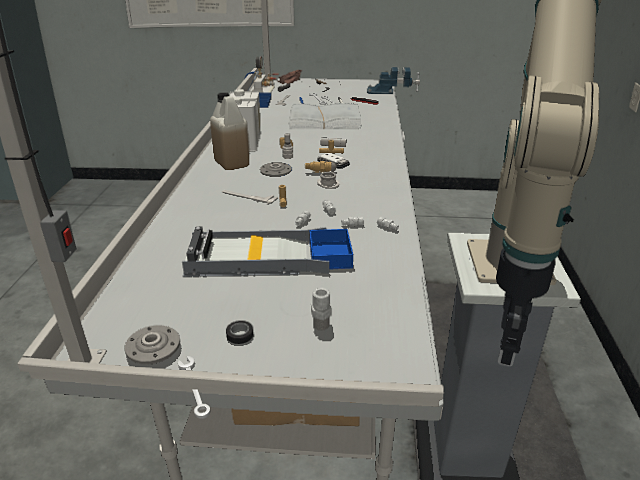

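```bash
python3 - <<'E'
from h import *
c=ctrl.camera_info('top')
for n,p,z in [('c1',(416,212),13.5),('c2',(457,246),13.5),('c3',(417,282),13.5),('c4',(413,334),13.5),('tote',(338,257),0),('dock',(336,225),0),('ramptop',(328,193),20),('deckmid',(325,165),20),('adapter',(197,257),47),('tape',(179,180),0),('tee',(476,174),0)]:
    print(n,np.round(atz(c,p,z),1))
im=cv2.imread('pics/top0.png')
crop=im[120:370,150:550]; cv2.imwrite('pics/top0z.png',cv2.resize(crop,(800,500),interpolation=cv2.INTER_CUBIC))
E
```

```text
c1 [ 594.3 -181.4   13.5]
c2 [ 517.1 -271.    13.5]
c3 [ 438.3 -180.2   13.5]
c4 [ 324.  -169.3   13.5]
tote [496.5  -6.    0. ]
dock [568.8  -2.3   0. ]
ramptop [638.5  14.6  20. ]
deckmid [702.2  20.7  20. ]
adapter [497.1 301.7  47. ]
tape [678.2 358.3   0. ]
tee [ 681.9 -322.3    0. ]
```

View pics/top0z.png

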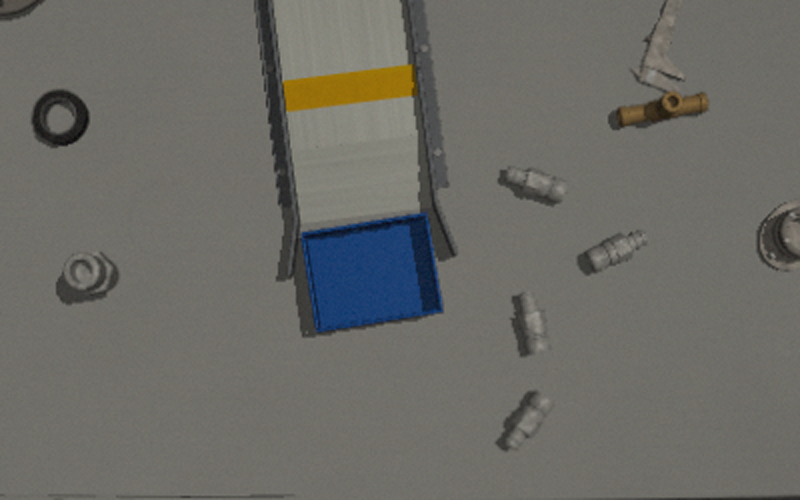

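```bash
cat >> h.py <<'E'
from scipy.spatial.transform import Rotation as Ro
def Rt(s): return Ro.from_euler('xyz',s['tool_rot']).as_matrix()
E
python3 - <<'E'
from h import *
print(np.round(Rt(ctrl.read_state()),3))
for n in ['top','side']:
  c=ctrl.camera_info(n)
  for l,z in [('coupling_mid',14),('tote',20),('dock',20)]:
    for m in ctrl.silhouettes(l,n)[:5]:
        r=m['region'].astype(np.uint8); ys,xs=np.nonzero(r)
        P=np.array([atz(c,(x,y),z)[:2] for x,y in zip(xs[::3],ys[::3])])
        w,v=np.linalg.eigh(np.cov(P.T)); a=np.degrees(np.arctan2(v[1,1],v[0,1]))
        print(n,l,round(m['conf'],2),np.round(m['extent']),np.round(P.mean(0),1),'ang',round(a,1),np.round(np.sqrt(w)*3.46,1))
im=cv2.imread('pics/top0.png')
cv2.imwrite('pics/dockz.png',cv2.resize(im[70:290,260:400],None,fx=2.7,fy=2.7,interpolation=cv2.INTER_CUBIC))
cv2.imwrite('pics/cz.png',cv2.resize(im[220:280,420:500],None,fx=8,fy=8,interpolation=cv2.INTER_CUBIC))
im=cv2.imread('pics/side0.png')
cv2.imwrite('pics/sidez.png',cv2.resize(im[190:290,170:370],None,fx=4,fy=4,interpolation=cv2.INTER_CUBIC))
E
```

```text
[[-0.    -0.959  0.283]
 [ 0.     0.283  0.959]
 [-1.     0.     0.   ]]
top coupling_mid 0.87 [415. 332.  24.  26.] [ 334.  -170.4] ang 140.9 [22.7 63.1]
top coupling_mid 0.61 [417. 283.  16.  35.] [ 437.6 -178.1] ang -170.6 [28.1 64.5]
top coupling_mid 0.61 [417. 208.  32.  15.] [ 596.4 -184.3] ang 72.6 [27.7 67.7]
top coupling_mid 0.56 [456. 245.  29.  21.] [ 520.2 -272.4] ang 117.4 [28.  70.7]
top tote 0.84 [337. 256.  66.  58.] [497.4  -0.5] ang 100.2 [113.4 142.2]
top dock 0.88 [329. 167. 106. 178.] [702.2  20.4] ang -172.8 [200.9 316.8]
side coupling_mid 0.66 [328. 209.  16.  13.] [ 517.5 -269.4] ang 106.2 [33.2 90.3]
side coupling_mid 0.56 [388. 223.  21.  10.] [ 335.4 -174.7] ang 126.7 [40.7 71.7]
side coupling_mid 0.54 [304. 220.  15.  11.] [ 593.8 -187.9] ang 78.0 [29.7 78.7]
side coupling_mid 0.49 [353. 225.  22.  14.] [ 435.7 -179.5] ang -160.2 [54.9 62.1]
side tote 0.67 [330. 249.  40.  40.] [493.  -13.1] ang 105.4 [109.3 201.2]
side dock 0.86 [256. 252. 147.  52.] [699.  43.] ang -168.9 [240.  340.9]
```

View pics/dockz.png

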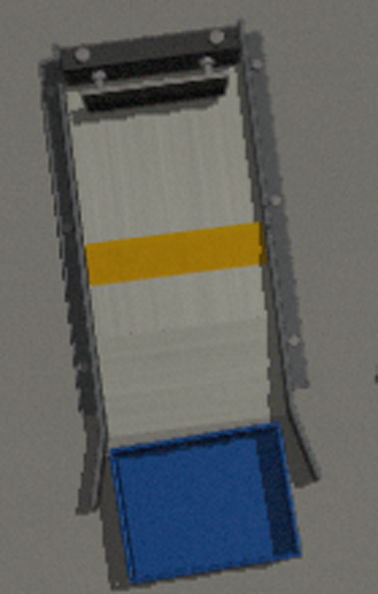

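View pics/sidez.png

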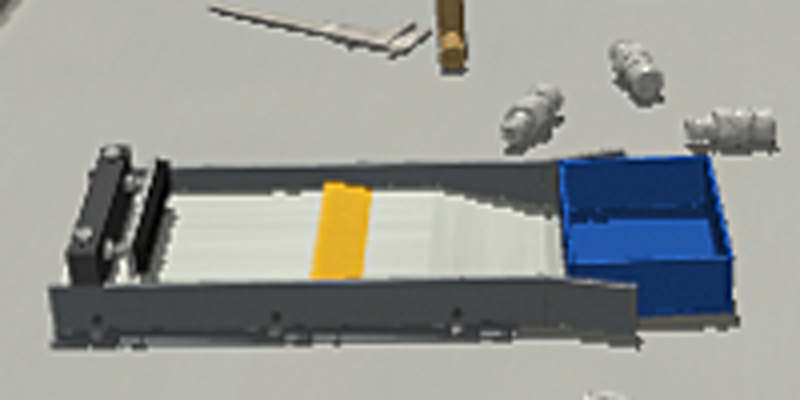

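View pics/cz.png

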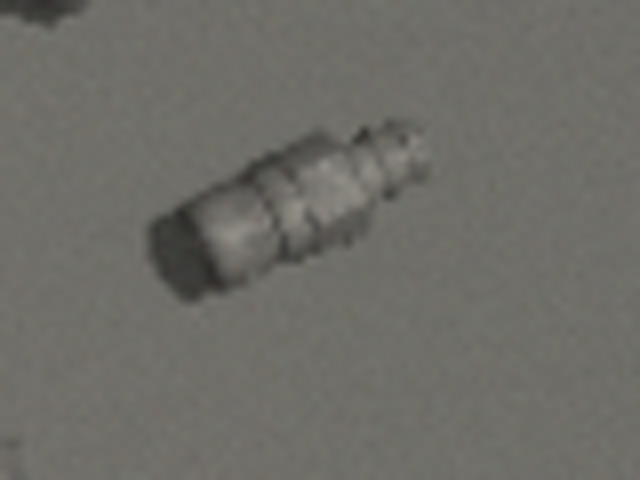

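```bash
python3 - <<'E'
from h import *
c=ctrl.camera_info('top')
def q(x,y,z,o=(260,70),s=2.7): return atz(c,((x+.5)/s+o[0]-.5,(y+.5)/s+o[1]-.5),z)
for n,x,y,z in [('yFarL',87,244,27),('yFarR',261,222,27),('yNearL',90,285,20),('yNearR',263,264,20),('rampL',103,334,20),('rampR',262,315,20),
 ('padL',84,97,40),('padR',228,78,40),('toteFL',111,452,45),('toteFR',277,424,45),('toteBL',131,583,45),('toteBR',300,555,45),('railLtop far',62,85,38),('railL near',103,432,38),('railR far',243,60,38),('railR near',290,412,38)]:
    print(n,np.round(q(x,y,z),1))
E
```

```text
yFarL [713.1  94.4  27. ]
yFarR [729.3 -49.8  27. ]
yNearL [680.   92.6  20. ]
yNearR [695.5 -51.1  20. ]
rampL [638.7  82.   20. ]
rampR [652.7 -49.7  20. ]
padL [834.4  95.4  40. ]
padR [848.4 -24.1  40. ]
toteFL [538.1  74.1  45. ]
toteFR [559.1 -59.7  45. ]
toteBL [432.7  58.7  45. ]
toteBR [453.7 -76.6  45. ]
railLtop far [845.9 113.9  38. ]
railL near [555.1  81.   38. ]
railR far [864.4 -36.7  38. ]
railR near [569.5 -70.7  38. ]
```

servo_tool(rows=[{"dy": -0.063, "dz": -0.0525}, {"dy": -0.063, "dz": -0.0525}, {"dy": -0.063, "dz": -0.0525}, {"dy": -0.063, "dz": -0.0525}, {"dy": -0.063, "dz": -0.0525}])

```text
schema error: expected keys dx, dy, dz, wx, wy, wz, fingers
```

servo_tool(rows=[{"dy": -0.063, "dz": -0.0525}, {"dy": -0.063, "dz": -0.0525}, {"dy": -0.063, "dz": -0.0525}, {"dy": -0.063, "dz": -0.0525}, {"dy": -0.063, "dz": -0.0525}])

```text
schema error: expected keys dx, dy, dz, wx, wy, wz, fingers
```

```bash
cat >> h.py <<'E'
def plan(pos=None, zang=None, tilt=0):
    """needed shift in tool axes (units of 750) and turn (units 6deg); zang: world angle of tool z (deg)"""
    s=ctrl.read_state(); R=Rt(s); p=np.array(s['eef_pos'])
    print('clk',round(s['clock'],2),'pos',np.round(p,1),'zang',np.round(np.degrees(np.arctan2(R[1,2],R[0,2])),1),'F',np.round(s['force'],1),'w',round(s['width'],1))
    if pos is not None: print('shift',np.round(R.T@(np.array(pos)-p)/750,4), 'mm',np.round(np.array(pos)-p,1))
    if zang is not None:
        a=np.radians(zang); z=np.array([np.cos(a),np.sin(a),0]); x=np.array([0,0,-1.]); T=np.c_[x,np.cross(z,x),z]
        if tilt: T=Ro.from_rotvec(z*np.radians(tilt)).as_matrix()@T
        print('turn',np.round(Ro.from_matrix(R.T@T).as_rotvec()*180/np.pi/6,3))
E
python3 -c "
from h import *
plan((518,-271,150),27.5)"
```

```text
clk 1.25 pos [183.9 623.5 231.3] zang 73.6 F [-0.1 -0.3 -0.4] w 85.7
shift [ 0.1084 -0.7647 -1.0179] mm [ 334.1 -894.5  -81.3]
turn [ 7.678 -0.    -0.   ]
```

servo_tool(rows=[{"dx": 0, "dy": -0.063, "dz": -0.0525, "wx": 0, "wy": 0, "wz": 0, "fingers": 0}, {"dx": 0, "dy": -0.063, "dz": -0.0525, "wx": 0, "wy": 0, "wz": 0, "fingers": 0}, {"dx": 0, "dy": -0.063, "dz": -0.0525, "wx": 0, "wy": 0, "wz": 0, "fingers": 0}, {"dx": 0, "dy": -0.063, "dz": -0.0525, "wx": 0, "wy": 0, "wz": 0, "fingers": 0}, {"dx": 0, "dy": -0.063, "dz": -0.0525, "wx": 0, "wy": 0, "wz": 0, "fingers": 0}])

```text
clock: 1.88
eef_pos: [355.8, 366.3, 231.6]
tool_rot: [-0.535, 1.57, 0.75]
force: [0.4, 0.7, -0.5]
width: 85.5
```

servo_tool(rows=[{"dx": 0, "dy": -0.063, "dz": -0.0525, "wx": 0, "wy": 0, "wz": 0, "fingers": 0}, {"dx": 0, "dy": -0.063, "dz": -0.0525, "wx": 0, "wy": 0, "wz": 0, "fingers": 0}, {"dx": 0, "dy": -0.063, "dz": -0.0525, "wx": 0, "wy": 0, "wz": 0, "fingers": 0}, {"dx": 0, "dy": -0.063, "dz": -0.0525, "wx": 0, "wy": 0, "wz": 0, "fingers": 0}, {"dx": 0, "dy": -0.063, "dz": -0.0525, "wx": 0, "wy": 0, "wz": 0, "fingers": 0}])

```text
clock: 2.5
eef_pos: [526.8, 110.5, 231.6]
tool_rot: [-0.729, 1.57, 0.555]
force: [1.7, 1.6, 0.4]
width: 85.7
```

```bash
python3 -c "
from h import *
plan((518,-271,150),27.5)"
```

```text
clk 2.5 pos [526.8 110.5 231.6] zang 73.6 F [1.7 1.6 0.4] w 85.7
shift [ 0.1086 -0.1325 -0.4914] mm [  -8.8 -381.5  -81.6]
turn [7.679e+00 1.000e-02 3.000e-03]
```

servo_tool(rows=[{"dx": 0.015, "dy": -0.02, "dz": -0.075, "wx": 0, "wy": 0, "wz": 0, "fingers": 0}, {"dx": 0.015, "dy": -0.02, "dz": -0.075, "wx": 0, "wy": 0, "wz": 0, "fingers": 0}, {"dx": 0.015, "dy": -0.02, "dz": -0.075, "wx": 0, "wy": 0, "wz": 0, "fingers": 0}, {"dx": 0.015, "dy": -0.02, "dz": -0.075, "wx": 0, "wy": 0, "wz": 0, "fingers": 0}, {"dx": 0.015, "dy": -0.02, "dz": -0.075, "wx": 0, "wy": 0, "wz": 0, "fingers": 0}])

```text
clock: 3.12
eef_pos: [518.1, -180.7, 174.9]
tool_rot: [-1.347, 1.57, -0.063]
force: [0.5, -0.5, -0.4]
width: 85.9
```

servo_tool(rows=[{"dx": 0, "dy": 0, "dz": 0, "wx": 1, "wy": 0, "wz": 0, "fingers": 0}, {"dx": 0, "dy": 0, "dz": 0, "wx": 1, "wy": 0, "wz": 0, "fingers": 0}, {"dx": 0, "dy": 0, "dz": 0, "wx": 1, "wy": 0, "wz": 0, "fingers": 0}, {"dx": 0, "dy": 0, "dz": 0, "wx": 1, "wy": 0, "wz": 0, "fingers": 0}, {"dx": 0, "dy": 0, "dz": 0, "wx": 1, "wy": 0, "wz": 0, "fingers": 0}])

```text
clock: 3.75
eef_pos: [518.2, -178.9, 175.2]
tool_rot: [-0.781, 1.57, -0.024]
force: [-0.6, 0.7, -0.6]
width: 85.3
```

servo_tool(rows=[{"dx": 0, "dy": 0, "dz": 0, "wx": 1, "wy": 0, "wz": 0, "fingers": 0}, {"dx": 0, "dy": 0, "dz": 0, "wx": 1, "wy": 0, "wz": 0, "fingers": 0}, {"dx": 0, "dy": 0, "dz": 0, "wx": 0.68, "wy": 0, "wz": 0, "fingers": 0}])

```text
clock: 4.12
eef_pos: [518.2, -178.8, 175.2]
tool_rot: [-0.723, 1.57, -0.246]
force: [0.3, -1.5, -0.3]
width: 85.6
```

```bash
python3 -c "
from h import *
plan((518,-271,150),27.5)
c=ctrl.camera_info('wrist');im=ctrl.get_image('wrist');save(im,'w1')
for m in ctrl.silhouettes('coupling_mid','wrist')[:4]:
    ys,xs=np.nonzero(m['region']);P=np.array([atz(c,(x,y),14)[:2] for x,y in zip(xs[::9],ys[::9])])
    w,v=np.linalg.eigh(np.cov(P.T));print(m['conf'],m['extent'],P.mean(0),np.degrees(np.arctan2(v[1,1],v[0,1])),np.sqrt(w)*3.46)
for m in ctrl.mark_of('coupling_mid','wrist')[:4]: print(m,atz(c,m['point'],13.5))
"
```

```text
clk 4.12 pos [ 518.2 -178.8  175.2] zang 27.3 F [ 0.3 -1.5 -0.3] w 85.6
shift [ 0.0336 -0.1091 -0.0567] mm [ -0.2 -92.2 -25.2]
turn [-0.026  0.002  0.002]
0.93 [279.0, 305.0, 31.4, 71.8] [ 520.64054019 -271.48297878] 114.32302633782368 [25.90033303 70.47444752]
0.79 [118.0, 105.1, 70.0, 94.0] [ 333.06711004 -171.04179498] 143.0782273403885 [27.19142763 68.05935899]
0.69 [395.4, 265.2, 73.2, 62.0] [ 596.68501091 -186.86155512] 70.458761821667 [27.60237742 66.75749792]
0.55 [237.3, 174.0, 86.1, 48.0] [ 437.4233609  -178.72937487] -169.31584744034322 [25.3052549  67.53779292]
{'point': [279.4, 304.5], 'conf': 0.96} [ 523.12795841 -272.58147091   13.5       ]
{'point': [116.1, 102.6], 'conf': 0.88} [ 329.91335513 -169.43768869   13.5       ]
{'point': [396.6, 262.3], 'conf': 0.78} [ 599.3859202  -185.01895132   13.5       ]
{'point': [239.2, 175.6], 'conf': 0.64} [ 441.49865756 -178.20385329   13.5       ]
```

View pics/w1.png

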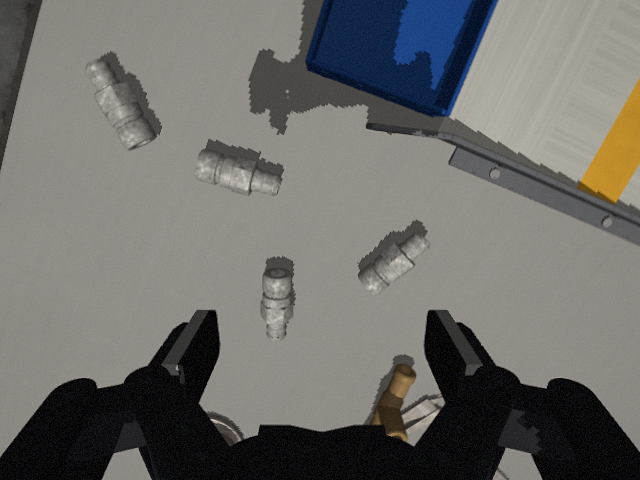

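servo_tool(rows=[{"dx": 0.03, "dy": -0.0556, "dz": -0.027, "wx": 0, "wy": 0, "wz": 0, "fingers": 0.25}, {"dx": 0.03, "dy": -0.0556, "dz": -0.027, "wx": 0, "wy": 0, "wz": 0, "fingers": 0.25}, {"dx": 0.05, "dy": 0, "dz": 0, "wx": 0, "wy": 0, "wz": 0, "fingers": 0.25}, {"dx": 0.04, "dy": 0, "dz": 0, "wx": 0, "wy": 0, "wz": 0, "fingers": 0.25}])

```text
clock: 4.78
eef_pos: [520.2, -272.2, 61.2]
tool_rot: [1.699, 1.57, 2.178]
force: [0.2, 0.1, 0.5]
width: 64.2
```

```bash
python3 -c "
from h import *
plan((520.5,-271.5,4),26.5)
c=ctrl.camera_info('wrist');im=ctrl.get_image('wrist');save(im,'w2')
for m in ctrl.silhouettes('coupling_mid','wrist')[:4]:
    ys,xs=np.nonzero(m['region']);P=np.array([atz(c,(x,y),14)[:2] for x,y in zip(xs[::9],ys[::9])])
    w,v=np.linalg.eigh(np.cov(P.T));print(m['conf'],m['extent'],P.mean(0),np.degrees(np.arctan2(v[1,1],v[0,1])),np.sqrt(w)*3.46)
"
```

```text
clk 4.78 pos [ 520.2 -272.2   61.2] zang 27.5 F [0.2 0.1 0.5] w 64.2
shift [0.0763 0.0007 0.0008] mm [  0.3   0.7 -57.2]
turn [ 0.163 -0.001 -0.004]
0.97 [259.0, 36.7, 153.3, 73.4] [ 439.64712671 -178.73710295] -164.62056967933339 [24.22269764 65.97739665]
0.93 [319.6, 270.6, 57.3, 121.7] [ 519.73947451 -271.42078901] 114.98120784333754 [26.45856129 68.42765255]
0.82 [521.9, 199.1, 130.3, 111.2] [ 596.85404033 -185.71268227] 69.6693806162926 [28.69640032 67.82536639]
```

View pics/w2.png

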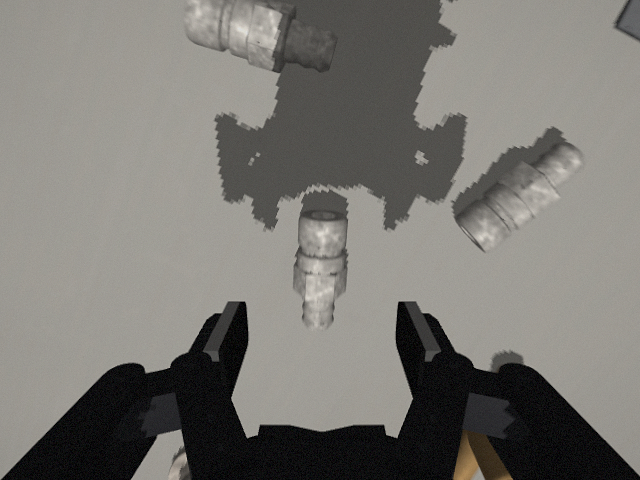

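servo_tool(rows=[{"dx": 0.04, "dy": 0.0007, "dz": 0, "wx": 0.25, "wy": 0, "wz": 0, "fingers": 0.25}, {"dx": 0.036, "dy": 0, "dz": 0, "wx": 0, "wy": 0, "wz": 0, "fingers": 0.25}, {"dx": 0.002, "dy": 0, "dz": 0, "wx": 0, "wy": 0, "wz": 0, "fingers": 1}, {"dx": 0, "dy": 0, "dz": 0, "wx": 0, "wy": 0, "wz": 0, "fingers": 1}, {"dx": 0, "dy": 0, "dz": 0, "wx": 0, "wy": 0, "wz": 0, "fingers": 1}])

```text
clock: 5.5
eef_pos: [521.3, -271.6, 5.7]
tool_rot: [-0.92, 1.568, -0.466]
force: [-0.9, 0.5, 3.8]
width: 27.6
```

servo_tool(rows=[{"dx": 0, "dy": 0, "dz": 0, "wx": 0, "wy": 0, "wz": 0, "fingers": 1}, {"dx": 0, "dy": 0, "dz": 0, "wx": 0, "wy": 0, "wz": 0, "fingers": 1}, {"dx": 0, "dy": 0, "dz": 0, "wx": 0, "wy": 0, "wz": 0, "fingers": 1}])

```text
clock: 5.88
eef_pos: [521.3, -271.6, 5.6]
tool_rot: [-0.887, 1.568, -0.433]
force: [-1.0, 0.5, 7.2]
width: 27.5
```

servo_tool(rows=[{"dx": -0.03, "dy": 0, "dz": 0, "wx": 0, "wy": 0, "wz": 0, "fingers": 1}, {"dx": -0.06, "dy": 0, "dz": 0, "wx": 0, "wy": 0, "wz": 0, "fingers": 1}, {"dx": -0.06, "dy": 0, "dz": 0, "wx": 0, "wy": 0, "wz": 0, "fingers": 1}, {"dx": -0.04, "dy": 0, "dz": 0, "wx": 0, "wy": 0, "wz": 0, "fingers": 1}])

```text
clock: 6.38
eef_pos: [521.1, -271.5, 149.2]
tool_rot: [-0.9, 1.568, -0.446]
force: [-0.1, 0.2, -0.4]
width: 27.6
```

```bash
python3 -c "
from h import *
plan((496,-1,120),8.8)
c=ctrl.camera_info('wrist');im=ctrl.get_image('wrist');save(im,'w3')
"
```

```text
clk 6.38 pos [ 521.1 -271.5  149.2] zang 26.0 F [-0.1  0.2 -0.4] w 27.6
shift [0.0384 0.3389 0.1279] mm [-25.1 270.5 -29.2]
turn [2.865 0.021 0.02 ]
```

View pics/w3.png

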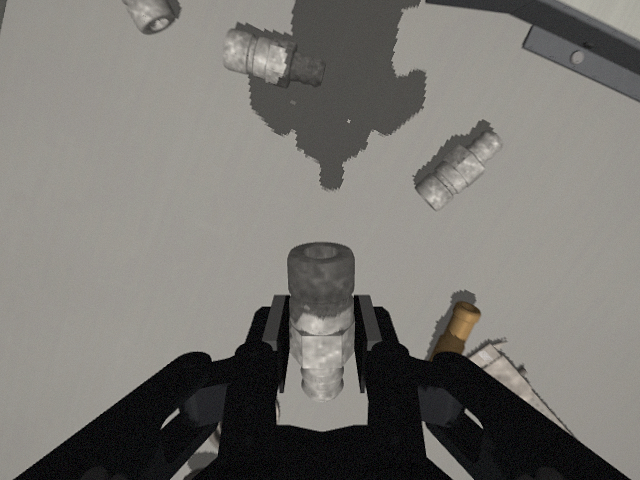

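servo_tool(rows=[{"dx": 0, "dy": 0.0678, "dz": 0.0256, "wx": 0, "wy": 0, "wz": 0, "fingers": 1}, {"dx": 0, "dy": 0.0678, "dz": 0.0256, "wx": 0, "wy": 0, "wz": 0, "fingers": 1}, {"dx": 0, "dy": 0.0678, "dz": 0.0256, "wx": 0, "wy": 0, "wz": 0, "fingers": 1}, {"dx": 0, "dy": 0.0678, "dz": 0.0256, "wx": 0, "wy": 0, "wz": 0, "fingers": 1}, {"dx": 0, "dy": 0.0678, "dz": 0.0256, "wx": 0, "wy": 0, "wz": 0, "fingers": 1}])

```text
clock: 7.05
eef_pos: [495.2, 1.3, 147.0]
tool_rot: [-0.254, 1.57, 0.2]
force: [1.4, 1.6, -1.3]
width: 27.3
```

servo_tool(rows=[{"dx": 0, "dy": 0, "dz": 0, "wx": 1, "wy": 0, "wz": 0, "fingers": 1}, {"dx": 0, "dy": 0, "dz": 0, "wx": 1, "wy": 0, "wz": 0, "fingers": 1}, {"dx": 0, "dy": 0, "dz": 0, "wx": 0.87, "wy": 0, "wz": 0, "fingers": 1}])

```text
clock: 7.42
eef_pos: [495.3, -0.1, 146.9]
tool_rot: [0.123, 1.57, 0.274]
force: [0.3, -0.6, -1.3]
width: 27.5
```

```bash
python3 -c "
from h import *
plan((496,-1,14),8.8)
c=ctrl.camera_info('wrist');im=ctrl.get_image('wrist');save(im,'w4')
im=ctrl.get_image('top');save(im,'t4')
cw=c;
ct=ctrl.camera_info('top')
for n,c in (('wrist',cw),('top',ct)):
  for m in ctrl.silhouettes('tote',n)[:2]: print(n,m['conf'],m['extent'])
"
```

```text
clk 7.42 pos [ 4.953e+02 -1.000e-01  1.469e+02] zang 8.6 F [ 0.3 -0.6 -1.3] w 27.5
shift [ 0.1771 -0.0014  0.0006] mm [   0.7   -0.9 -132.9]
turn [-0.028  0.006 -0.001]
wrist 0.73 [323.9, 227.5, 166.8, 184.2]
top 0.64 [363.1, 260.2, 20.5, 32.9]
```

View pics/w4.png

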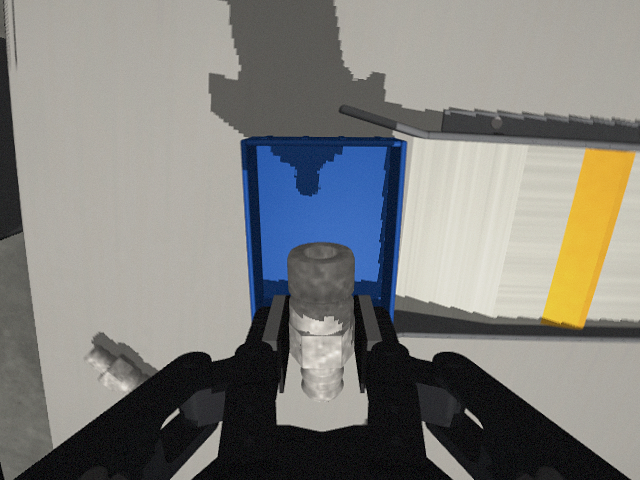

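servo_tool(rows=[{"dx": 0.05, "dy": 0, "dz": 0, "wx": 0, "wy": 0, "wz": 0, "fingers": 1}, {"dx": 0.05, "dy": 0, "dz": 0, "wx": 0, "wy": 0, "wz": 0, "fingers": 1}, {"dx": 0.05, "dy": 0, "dz": 0, "wx": 0, "wy": 0, "wz": 0, "fingers": 1}, {"dx": 0.02, "dy": 0, "dz": 0, "wx": 0, "wy": 0, "wz": 0, "fingers": 1}, {"dx": 0.007, "dy": 0, "dz": 0, "wx": 0, "wy": 0, "wz": 0, "fingers": 1}])

```text
clock: 8.25
eef_pos: [495.2, -0.6, 13.5]
tool_rot: [2.608, 1.57, 2.761]
force: [-0.5, 0.2, -0.4]
width: 27.6
```

servo_tool(rows=[{"dx": 0.0027, "dy": 0, "dz": 0, "wx": 0, "wy": 0, "wz": 0, "fingers": 1}, {"dx": 0, "dy": 0, "dz": 0, "wx": 0, "wy": 0, "wz": 0, "fingers": 1}])

```text
clock: 8.5
eef_pos: [495.9, -0.4, 12.6]
tool_rot: [-0.15, 1.569, 0.003]
force: [-0.3, 0.2, -0.6]
width: 27.4
```

servo_tool(rows=[{"dx": 0.002, "dy": 0, "dz": 0, "wx": 0, "wy": 0, "wz": 0, "fingers": 1}, {"dx": 0, "dy": 0, "dz": 0, "wx": 0, "wy": 0, "wz": 0, "fingers": 1}])

```text
clock: 8.75
eef_pos: [495.5, -0.3, 10.6]
tool_rot: [-0.036, 1.57, 0.117]
force: [-0.4, 0.9, -0.9]
width: 27.9
```

Open gently.

servo_tool(rows=[{"dx": 0, "dy": 0, "dz": 0, "wx": 0, "wy": 0, "wz": 0, "fingers": 0.45}, {"dx": 0, "dy": 0, "dz": 0, "wx": 0, "wy": 0, "wz": 0, "fingers": 0.45}, {"dx": 0, "dy": 0, "dz": 0, "wx": 0, "wy": 0, "wz": 0, "fingers": 0.45}])

```text
clock: 9.12
eef_pos: [495.3, -0.5, 10.3]
tool_rot: [-0.168, 1.571, -0.015]
force: [0.8, -0.4, -0.3]
width: 47.0
```

servo_tool(rows=[{"dx": -0.01, "dy": 0, "dz": 0, "wx": 0, "wy": 0, "wz": 0, "fingers": 0.45}, {"dx": -0.04, "dy": 0, "dz": 0, "wx": 0, "wy": 0, "wz": 0, "fingers": 0.45}, {"dx": -0.06, "dy": 0, "dz": 0, "wx": 0, "wy": 0, "wz": 0, "fingers": 0.45}, {"dx": -0.06, "dy": 0, "dz": 0, "wx": 0, "wy": 0, "wz": 0, "fingers": 0.45}])

```text
clock: 9.62
eef_pos: [494.9, -0.5, 139.4]
tool_rot: [2.886, 1.57, 3.038]
force: [0.1, 0.2, 0.2]
width: 47.2
```

```bash
python3 -c "
from h import *
plan()
im=ctrl.get_image('wrist');save(im,'w5')
"
```

```text
clk 9.62 pos [494.9  -0.5 139.4] zang 8.7 F [0.1 0.2 0.2] w 47.2
```

View pics/w5.png

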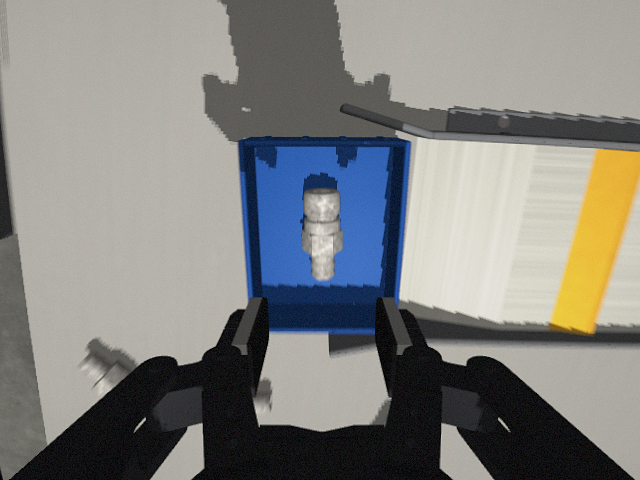

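servo_tool(rows=[{"dx": 0, "dy": 0, "dz": 0, "wx": 1, "wy": 0, "wz": 0, "fingers": 0.45}, {"dx": 0, "dy": 0, "dz": 0, "wx": 1, "wy": 0, "wz": 0, "fingers": 0.45}, {"dx": 0, "dy": 0, "dz": 0, "wx": 1, "wy": 0, "wz": 0, "fingers": 0.45}, {"dx": 0, "dy": 0, "dz": 0, "wx": 1, "wy": 0, "wz": 0, "fingers": 0.45}, {"dx": 0, "dy": 0, "dz": 0, "wx": 1, "wy": 0, "wz": 0, "fingers": 0.45}])

```text
clock: 10.3
eef_pos: [495.1, -0.3, 138.2]
tool_rot: [1.502, 1.57, 1.128]
force: [-0.3, 0.2, 0.2]
width: 46.8
```

servo_tool(rows=[{"dx": 0, "dy": 0, "dz": 0, "wx": 1, "wy": 0, "wz": 0, "fingers": 0.45}, {"dx": 0, "dy": 0, "dz": 0, "wx": 1, "wy": 0, "wz": 0, "fingers": 0.45}, {"dx": 0, "dy": 0, "dz": 0, "wx": 1, "wy": 0, "wz": 0, "fingers": 0.45}, {"dx": 0, "dy": 0, "dz": 0, "wx": 1, "wy": 0, "wz": 0, "fingers": 0.45}, {"dx": 0, "dy": 0, "dz": 0, "wx": 1, "wy": 0, "wz": 0, "fingers": 0.45}])

```text
clock: 10.92
eef_pos: [495.2, -0.2, 138.2]
tool_rot: [2.04, 1.57, 1.142]
force: [-0.4, -0.6, 1.2]
width: 46.9
```

servo_tool(rows=[{"dx": 0, "dy": 0, "dz": 0, "wx": 1, "wy": 0, "wz": 0, "fingers": 0.45}, {"dx": 0, "dy": 0, "dz": 0, "wx": 1, "wy": 0, "wz": 0, "fingers": 0.45}, {"dx": 0, "dy": 0, "dz": 0, "wx": 1, "wy": 0, "wz": 0, "fingers": 0.45}, {"dx": 0, "dy": 0, "dz": 0, "wx": 1, "wy": 0, "wz": 0, "fingers": 0.45}, {"dx": 0, "dy": 0, "dz": 0, "wx": 1, "wy": 0, "wz": 0, "fingers": 0.45}])

```text
clock: 11.55
eef_pos: [495.1, -0.2, 138.2]
tool_rot: [2.648, 1.57, 1.227]
force: [-0.4, 0.6, -0.4]
width: 46.9
```

```bash
python3 -c "
from h import *
plan((405,-14,110),-82.5,10)
s=ctrl.read_state();print(s['qpos'])
"
```

```text
clk 11.55 pos [ 4.951e+02 -2.000e-01  1.382e+02] zang -81.4 F [-0.4  0.6 -0.4] w 46.9
shift [ 0.0375 -0.1216  0.0003] mm [-90.1 -13.8 -28.2]
turn [ 0.179 -0.022  1.663]
[-0.60343589  0.72026361  0.87009038  2.04950888 -0.82015511  0.76198216
 -0.63707728]
```

servo_tool(rows=[{"dx": 0, "dy": -0.042, "dz": 0, "wx": 0.18, "wy": 0, "wz": 0, "fingers": 0.45}, {"dx": 0, "dy": -0.042, "dz": 0, "wx": 0, "wy": 0, "wz": 0, "fingers": 0.45}, {"dx": 0, "dy": -0.038, "dz": 0, "wx": 0, "wy": 0, "wz": 0, "fingers": 0.45}, {"dx": 0, "dy": 0, "dz": 0, "wx": 0, "wy": 0, "wz": 0.83, "fingers": 0.45}, {"dx": 0, "dy": 0, "dz": 0, "wx": 0, "wy": 0, "wz": 0.83, "fingers": 0.45}])

```text
clock: 12.18
eef_pos: [404.6, -13.3, 137.6]
tool_rot: [1.56, 1.4, 0.125]
force: [0.5, -0.1, -1.9]
width: 47.3
```

```bash
python3 -c "
from h import *
plan((405,-14,10),-82.5,10)
s=ctrl.read_state();print(s['qpos'])
"
```

```text
clk 12.18 pos [404.6 -13.3 137.6] zang -82.3 F [ 0.5 -0.1 -1.9] w 47.3
shift [ 0.1677 -0.0286  0.0007] mm [   0.4   -0.7 -127.6]
turn [0.04  0.01  0.034]
[-0.37699003  0.46874468  0.49827329  2.41972604 -1.09682538  0.27976773
 -0.32037824]
```

servo_tool(rows=[{"dx": 0.042, "dy": -0.007, "dz": 0, "wx": 0, "wy": 0, "wz": 0, "fingers": 0.45}, {"dx": 0.042, "dy": -0.007, "dz": 0, "wx": 0, "wy": 0, "wz": 0, "fingers": 0.45}])

```text
clock: 12.42
eef_pos: [418.9, -14.0, 101.5]
tool_rot: [1.659, 1.44, 0.222]
force: [0.6, -0.3, -0.7]
width: 47.0
```

```bash
python3 -c "
from h import *
plan((405,-14,12),-82.5,10)
s=ctrl.read_state();print(s['qpos'])
save(ctrl.get_image('wrist'),'w6')
save(ctrl.get_image('side'),'s6')
im=cv2.imread('pics/s6.png');cv2.imwrite('pics/s6z.png',cv2.resize(im[140:320,170:490],None,fx=2.5,fy=2.5))
"
```

```text
clk 12.43 pos [418.9 -14.  101.5] zang -82.3 F [ 0.6 -0.3 -0.7] w 47.0
shift [ 0.116  -0.0338 -0.0011] mm [-13.9  -0.  -89.5]
turn [ 0.02  -0.114  0.42 ]
[-0.2460736   0.55488148  0.33705949  2.37524152 -1.09920931  0.23396406
 -0.33000157]
```

View pics/w6.png

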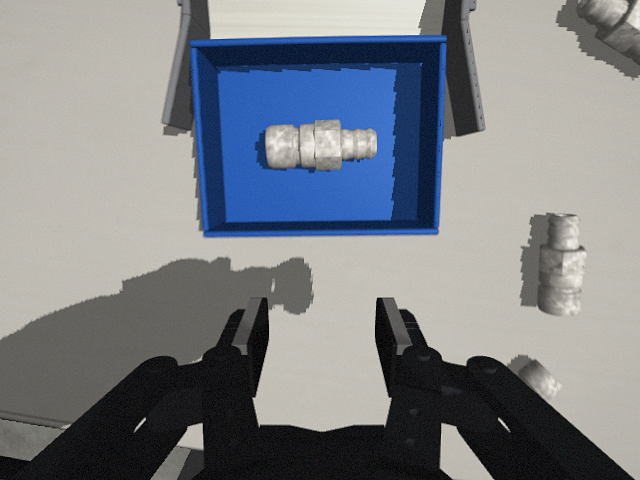

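View pics/s6z.png

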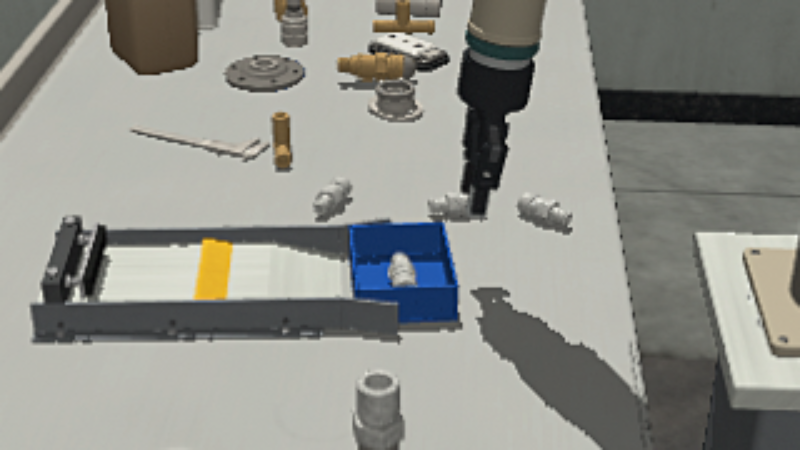

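servo_tool(rows=[{"dx": 0, "dy": 0, "dz": 0, "wx": 0, "wy": 0, "wz": -0.65, "fingers": 0.45}, {"dx": 0, "dy": 0, "dz": 0, "wx": 0, "wy": 0, "wz": -0.65, "fingers": 0.45}])

```text
clock: 12.78
eef_pos: [418.3, -14.8, 101.9]
tool_rot: [-2.32, 1.559, 2.527]
force: [0.3, 0.3, -0.6]
width: 47.0
```

```bash
python3 -c "
from h import *
plan((415,-14,12),-82.5,0)
s=ctrl.read_state();print(s['qpos'])
"
```

```text
clk 12.78 pos [418.3 -14.8 101.9] zang -82.3 F [ 0.3  0.3 -0.6] w 47.0
shift [ 0.1199 -0.0031 -0.0006] mm [ -3.3   0.8 -89.9]
turn [ 0.034 -0.078  0.084]
[-0.45169878  0.64511768  0.63469664  2.25967574 -0.85026095  0.50294483
 -0.56788321]
```

servo_tool(rows=[{"dx": 0.04, "dy": -0.001, "dz": 0, "wx": 0, "wy": -0.08, "wz": 0, "fingers": 0.45}, {"dx": 0.04, "dy": -0.002, "dz": 0, "wx": 0, "wy": 0, "wz": 0, "fingers": 0.45}, {"dx": 0.036, "dy": 0, "dz": 0, "wx": 0, "wy": 0, "wz": 0, "fingers": 0.45}, {"dx": 0, "dy": 0, "dz": 0, "wx": 0, "wy": 0, "wz": 0, "fingers": 0.45}])

```text
clock: 13.28
eef_pos: [417.2, -14.7, 15.9]
tool_rot: [-1.707, 1.558, 3.14]
force: [0.3, -0.2, 0.3]
width: 47.1
```

```bash
python3 -c "
from h import *
plan((430,-12,12),-82.5,0)
s=ctrl.read_state();print(s['qpos'])
save(ctrl.get_image('wrist'),'w7')
"
```

```text
clk 13.28 pos [417.2 -14.7  15.9] zang -82.3 F [ 0.3 -0.2  0.3] w 47.1
shift [ 0.005   0.0175 -0.0012] mm [12.8  2.7 -3.9]
turn [ 0.036 -0.016  0.122]
[-0.23252381  0.77745184  0.29845811  2.29199025 -1.09899833  0.23392871
 -0.36235308]
```

View pics/w7.png

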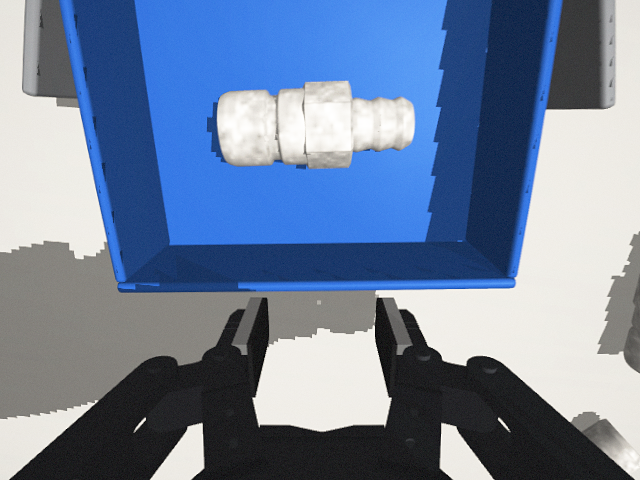

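servo_tool(rows=[{"dx": 0, "dy": 0.008, "dz": 0, "wx": 0, "wy": 0, "wz": 0, "fingers": 0.45}, {"dx": 0, "dy": 0.008, "dz": 0, "wx": 0, "wy": 0, "wz": 0, "fingers": 0.45}, {"dx": 0, "dy": 0.008, "dz": 0, "wx": 0, "wy": 0, "wz": 0, "fingers": 0.45}, {"dx": 0, "dy": 0.008, "dz": 0, "wx": 0, "wy": 0, "wz": 0, "fingers": 0.45}])

```text
clock: 13.82
eef_pos: [441.7, -11.3, 16.1]
tool_rot: [-1.651, 1.559, -3.086]
force: [-2.5, -0.8, 1.2]
width: 47.1
```

servo_tool(rows=[{"dx": 0, "dy": 0.012, "dz": 0.0002, "wx": 0, "wy": 0, "wz": 0, "fingers": 0.45}, {"dx": 0, "dy": 0.012, "dz": 0.0002, "wx": 0, "wy": 0, "wz": 0, "fingers": 0.45}, {"dx": 0, "dy": 0.012, "dz": 0.0002, "wx": 0, "wy": 0, "wz": 0, "fingers": 0.45}, {"dx": 0, "dy": 0.012, "dz": 0.0002, "wx": 0, "wy": 0, "wz": 0, "fingers": 0.45}])

```text
clock: 14.32
eef_pos: [478.2, -7.2, 15.5]
tool_rot: [-1.653, 1.56, -3.088]
force: [-2.0, 0.7, 0.8]
width: 47.0
```

```bash
cat >> h.py <<'E'
def dock(p):
    d=np.array(p[:2])-[566.3,7.]; a=np.radians(6.5); return np.round([d[0]*np.cos(a)+d[1]*np.sin(a),-d[0]*np.sin(a)+d[1]*np.cos(a)],1)
E
python3 -c "
from h import *
plan((445,-12,12),-83.5,0)
s=ctrl.read_state();print(s['qpos'],dock(s['eef_pos']))
save(ctrl.get_image('wrist'),'w8')
im=ctrl.get_image('side')[...,::-1];cv2.imwrite('pics/s8z.png',cv2.resize(im[140:320,170:490],None,fx=2.5,fy=2.5))
"
```

```text
clk 14.32 pos [478.2  -7.2  15.5] zang -82.2 F [-2.   0.7  0.8] w 47.0
shift [ 0.0052 -0.0447  0.0004] mm [-33.2  -4.8  -3.5]
turn [ 0.211 -0.008  0.106]
[-0.3472295   0.83533091  0.46448465  2.13652935 -0.98141757  0.41062437
 -0.51362998] [-89.1  -4.1]
```

View pics/w8.png

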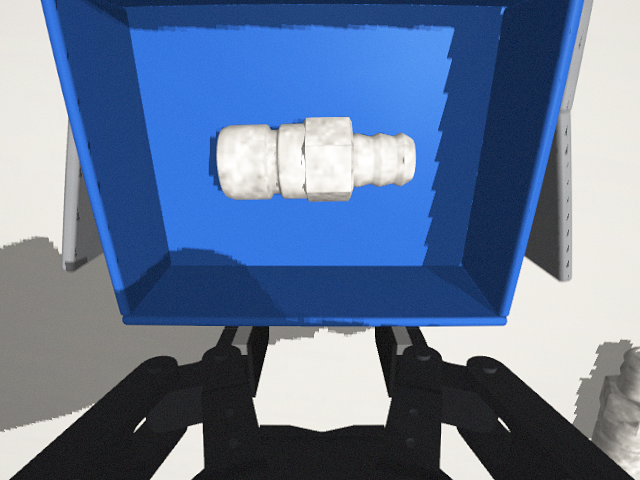

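View pics/s8z.png

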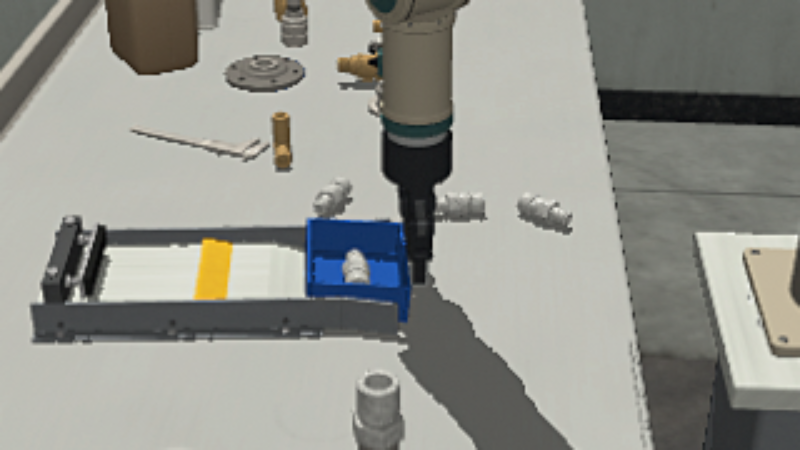

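servo_tool(rows=[{"dx": 0, "dy": 0.013, "dz": 0.0002, "wx": 0.1, "wy": 0, "wz": 0.15, "fingers": 0.45}, {"dx": 0, "dy": 0.013, "dz": 0.0002, "wx": 0.1, "wy": 0, "wz": 0.15, "fingers": 0.45}, {"dx": 0, "dy": 0.013, "dz": 0, "wx": 0, "wy": 0, "wz": 0.15, "fingers": 0.45}, {"dx": 0, "dy": 0.013, "dz": 0, "wx": 0, "wy": 0, "wz": 0.15, "fingers": 0.45}, {"dx": 0, "dy": 0.013, "dz": 0, "wx": 0, "wy": 0, "wz": 0.15, "fingers": 0.45}])

```text
clock: 15.05
eef_pos: [526.7, -1.6, 16.6]
tool_rot: [1.587, 1.502, 0.13]
force: [-0.7, 0.8, -1.8]
width: 47.4
```

```bash
python3 -c "
from h import *
plan((445,-12,12),-83.5,10)
s=ctrl.read_state();print(s['qpos'],dock(s['eef_pos']))
save(ctrl.get_image('wrist'),'w9')
im=ctrl.get_image('side')[...,::-1];cv2.imwrite('pics/s9z.png',cv2.resize(im[140:320,170:490],None,fx=2.5,fy=2.5))
"
```

```text
clk 15.05 pos [526.7  -1.6  16.6] zang -83.5 F [-0.7  0.8 -1.8] w 47.4
shift [-0.0014 -0.1099  0.0013] mm [-81.7 -10.4  -4.6]
turn [ 0.006 -0.011  1.012]
[-0.31893524  0.8342824   0.4192086   2.08027029 -1.01846197  0.36956174
 -0.51978355] [-40.3  -4.1]
```

View pics/w9.png

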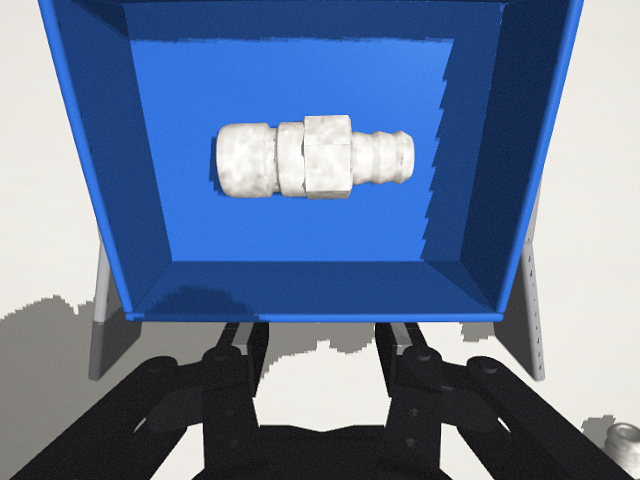

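View pics/s9z.png

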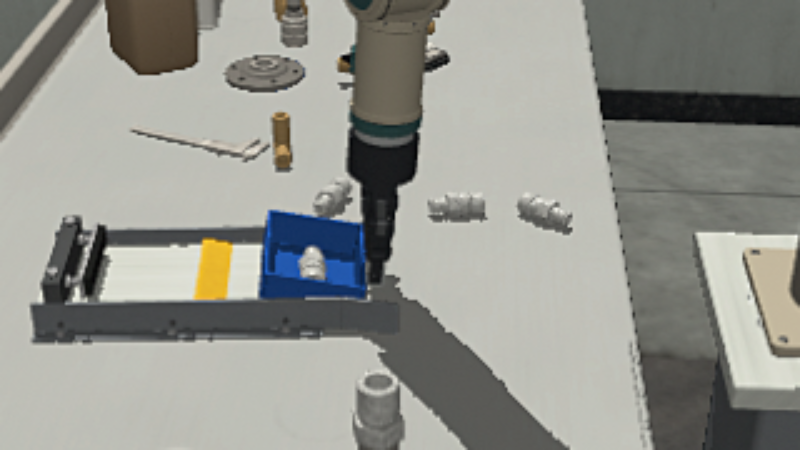

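servo_tool(rows=[{"dx": 0, "dy": 0.013, "dz": 0, "wx": 0, "wy": 0, "wz": 0.1, "fingers": 0.45}, {"dx": 0, "dy": 0.013, "dz": 0, "wx": 0, "wy": 0, "wz": 0.1, "fingers": 0.45}, {"dx": 0, "dy": 0.013, "dz": 0, "wx": 0, "wy": 0, "wz": 0.1, "fingers": 0.45}, {"dx": -0.002, "dy": 0.013, "dz": 0, "wx": 0, "wy": 0, "wz": 0.1, "fingers": 0.45}, {"dx": -0.002, "dy": 0.013, "dz": 0, "wx": 0, "wy": 0, "wz": 0.1, "fingers": 0.45}])

```text
clock: 15.78
eef_pos: [574.5, 3.9, 24.1]
tool_rot: [1.58, 1.45, 0.123]
force: [-1.8, -0.4, -0.2]
width: 47.3
```

```bash
python3 -c "
from h import *
plan((445,-12,12),-83.5,10)
s=ctrl.read_state();print(s['qpos'],dock(s['eef_pos']))
"
```

```text
clk 15.78 pos [574.5   3.9  24.1] zang -83.4 F [-1.8 -0.4 -0.2] w 47.3
shift [-0.0049 -0.1746  0.0014] mm [-129.5  -15.9  -12.1]
turn [ 0.008 -0.011  0.516]
[-0.3317853   0.84618447  0.44122303  1.99884725 -1.01047742  0.39788243
 -0.55273879] [ 7.8 -4. ]
```

servo_tool(rows=[{"dx": 0, "dy": 0.013, "dz": 0, "wx": 0, "wy": 0, "wz": 0.1, "fingers": 0.45}, {"dx": 0, "dy": 0.013, "dz": 0, "wx": 0, "wy": 0, "wz": 0.1, "fingers": 0.45}, {"dx": 0, "dy": 0.013, "dz": 0, "wx": 0, "wy": 0, "wz": 0.1, "fingers": 0.45}, {"dx": 0, "dy": 0.013, "dz": 0, "wx": 0, "wy": 0, "wz": 0.1, "fingers": 0.45}, {"dx": 0, "dy": 0.013, "dz": 0, "wx": 0, "wy": 0, "wz": 0.1, "fingers": 0.45}])

```text
clock: 16.4
eef_pos: [622.5, 9.4, 30.7]
tool_rot: [1.577, 1.398, 0.121]
force: [-1.2, -0.3, 0.3]
width: 47.1
```

```bash
python3 -c "
from h import *
plan((445,-12,12),-83.5,10)
s=ctrl.read_state();print(s['qpos'],dock(s['eef_pos']))
save(ctrl.get_image('wrist'),'w10')
im=ctrl.get_image('side')[...,::-1];cv2.imwrite('pics/s10z.png',cv2.resize(im[140:320,170:490],None,fx=2.5,fy=2.5))
"
```

```text
clk 16.4 pos [622.5   9.4  30.7] zang -83.4 F [-1.2 -0.3  0.3] w 47.1
shift [-0.0164 -0.2391  0.0014] mm [-177.5  -21.4  -18.7]
turn [ 0.008 -0.012  0.016]
[-0.33739537  0.86340261  0.45497697  1.91555953 -1.00885694  0.41830147
 -0.58089579] [56.1 -3.9]
```

View pics/w10.png

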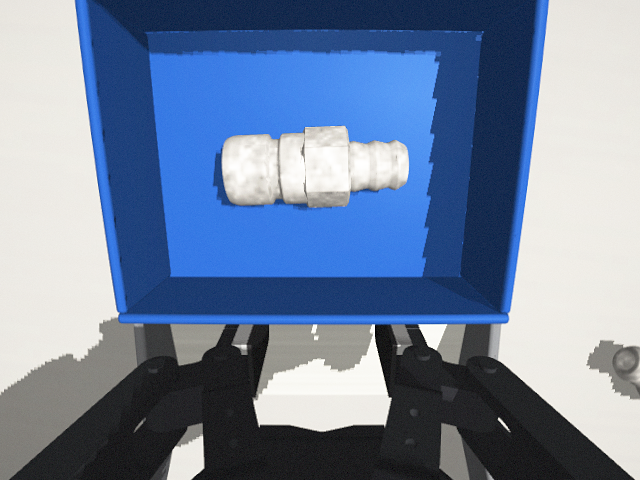

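View pics/s10z.png

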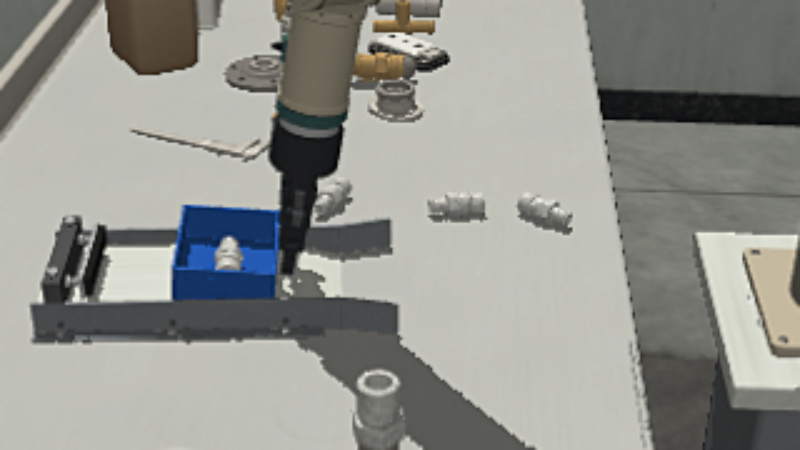

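servo_tool(rows=[{"dx": 0.001, "dy": 0.013, "dz": 0, "wx": 0, "wy": 0, "wz": 0.1, "fingers": 0.45}, {"dx": 0.001, "dy": 0.013, "dz": 0, "wx": 0, "wy": 0, "wz": 0.1, "fingers": 0.45}, {"dx": 0.001, "dy": 0.013, "dz": 0, "wx": 0, "wy": 0, "wz": 0.1, "fingers": 0.45}, {"dx": 0.001, "dy": 0.013, "dz": 0, "wx": 0, "wy": 0, "wz": 0.1, "fingers": 0.45}, {"dx": 0.001, "dy": 0.013, "dz": 0, "wx": 0, "wy": 0, "wz": 0.1, "fingers": 0.45}])

```text
clock: 17.12
eef_pos: [671.1, 15.0, 36.6]
tool_rot: [1.575, 1.345, 0.118]
force: [-0.2, -0.5, -0.0]
width: 46.7
```

servo_tool(rows=[{"dx": 0.001, "dy": 0.01, "dz": 0, "wx": 0, "wy": 0, "wz": 0, "fingers": 0.45}, {"dx": 0.001, "dy": 0.01, "dz": 0, "wx": 0, "wy": 0, "wz": 0, "fingers": 0.45}, {"dx": 0, "dy": 0.006, "dz": 0, "wx": 0, "wy": 0, "wz": 0, "fingers": 0.45}])

```text
clock: 17.5
eef_pos: [689.9, 17.3, 39.2]
tool_rot: [1.575, 1.346, 0.119]
force: [-1.9, 1.2, -0.5]
width: 47.0
```

```bash
python3 -c "
from h import *
plan((445,-12,12),-83.5,15)
s=ctrl.read_state();print(dock(s['eef_pos']))
save(ctrl.get_image('wrist'),'w11')
im=ctrl.get_image('side')[...,::-1];cv2.imwrite('pics/s11z.png',cv2.resize(im[190:290,170:330],None,fx=5,fy=5,interpolation=cv2.INTER_CUBIC))
"
```

```text
clk 17.5 pos [689.9  17.3  39.2] zang -83.4 F [-1.9  1.2 -0.5] w 47.0
shift [-0.0378 -0.3287  0.0014] mm [-244.9  -29.3  -27.2]
turn [ 0.011 -0.011  0.355]
[124.   -3.8]
```

View pics/w11.png

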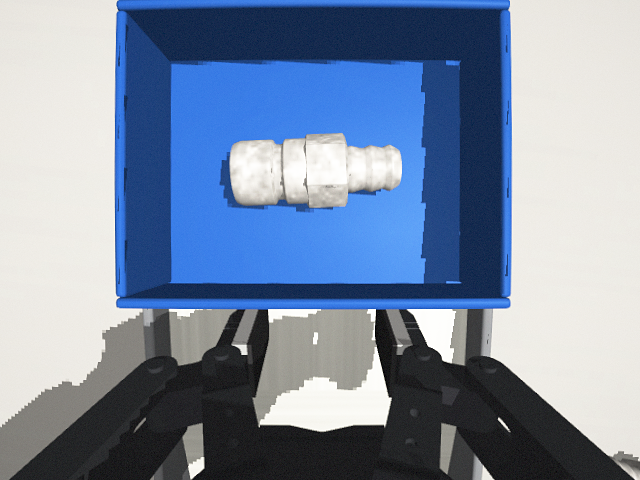

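View pics/s11z.png

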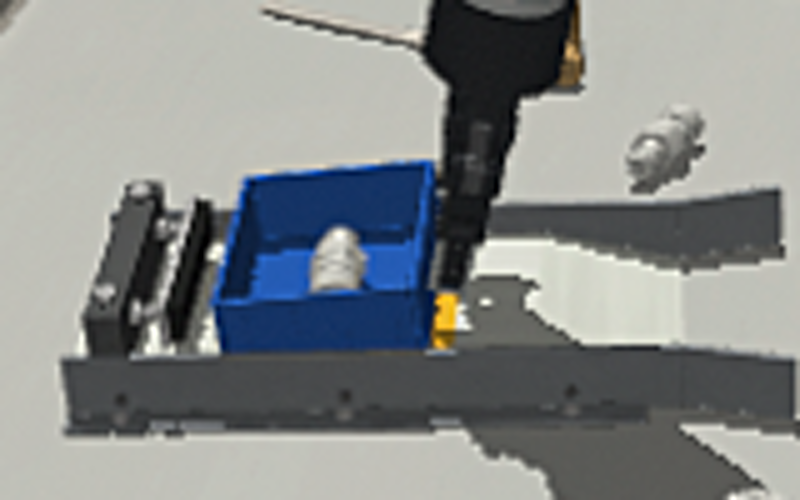

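servo_tool(rows=[{"dx": 0.0012, "dy": 0.0055, "dz": 0, "wx": 0, "wy": 0, "wz": 0, "fingers": 0.45}, {"dx": 0.0012, "dy": 0.0055, "dz": 0, "wx": 0, "wy": 0, "wz": 0, "fingers": 0.45}, {"dx": 0.0012, "dy": 0.0055, "dz": 0, "wx": 0, "wy": 0, "wz": 0, "fingers": 0.45}])

```text
clock: 17.98
eef_pos: [702.1, 18.6, 39.3]
tool_rot: [1.576, 1.346, 0.119]
force: [-1.2, -0.2, -0.7]
width: 46.7
```

servo_tool(rows=[{"dx": 0.0006, "dy": 0.003, "dz": 0, "wx": 0, "wy": 0, "wz": 0, "fingers": 0.45}, {"dx": 0.0006, "dy": 0.003, "dz": 0, "wx": 0, "wy": 0, "wz": 0, "fingers": 0.45}])

```text
clock: 18.23
eef_pos: [706.5, 19.1, 39.4]
tool_rot: [1.576, 1.347, 0.119]
force: [0.2, -0.7, -0.7]
width: 47.0
```

servo_tool(rows=[{"dx": 0.0006, "dy": 0.003, "dz": 0, "wx": 0, "wy": 0, "wz": 0, "fingers": 0.45}])

```text
clock: 18.35
eef_pos: [708.8, 19.3, 39.5]
tool_rot: [1.576, 1.346, 0.119]
force: [-1.0, -0.1, -0.6]
width: 47.0
```

servo_tool(rows=[{"dx": 0.0007, "dy": 0.003, "dz": 0, "wx": 0, "wy": 0, "wz": 0, "fingers": 0.45}, {"dx": 0.0006, "dy": 0.002, "dz": 0, "wx": 0, "wy": 0, "wz": 0, "fingers": 0.45}])

```text
clock: 18.6
eef_pos: [711.5, 19.7, 39.2]
tool_rot: [1.578, 1.348, 0.122]
force: [-6.3, -0.7, 3.8]
width: 46.7
```

servo_tool(rows=[{"dx": 0.0006, "dy": 0.002, "dz": 0, "wx": 0, "wy": 0, "wz": 0, "fingers": 0.45}, {"dx": 0.0006, "dy": 0.002, "dz": 0, "wx": 0, "wy": 0, "wz": 0, "fingers": 0.45}])

```text
clock: 18.85
eef_pos: [713.4, 20.0, 38.4]
tool_rot: [1.581, 1.351, 0.125]
force: [-6.7, -1.3, -1.7]
width: 46.7
```

```bash
python3 -c "
from h import *
plan()
s=ctrl.read_state();print(dock(s['eef_pos']))
im=ctrl.get_image('side')[...,::-1];cv2.imwrite('pics/s12z.png',cv2.resize(im[190:290,170:330],None,fx=5,fy=5,interpolation=cv2.INTER_CUBIC))
"
```

```text
clk 18.85 pos [713.4  20.   38.4] zang -83.4 F [-6.7 -1.3 -1.7] w 46.7
[147.6  -3.7]
```

View pics/s12z.png

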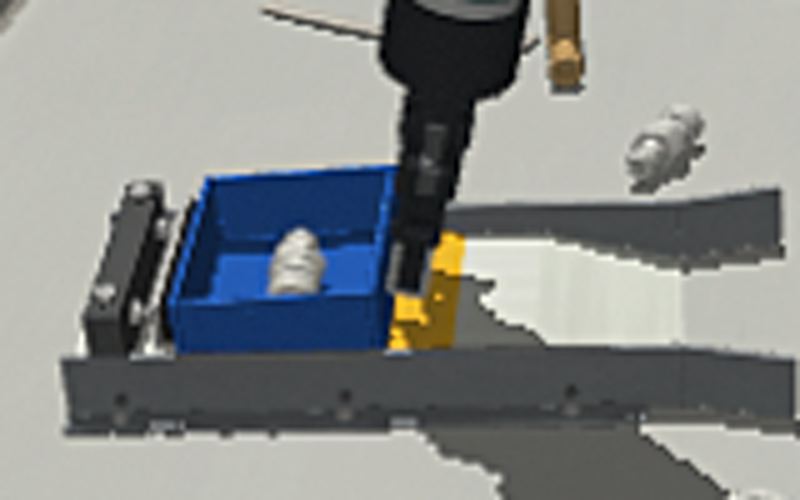

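servo_tool(rows=[{"dx": 0.001, "dy": 0.0015, "dz": 0, "wx": 0, "wy": 0, "wz": 0, "fingers": 0.45}, {"dx": 0.002, "dy": 0.0005, "dz": 0, "wx": 0, "wy": 0, "wz": 0, "fingers": 0.45}])

```text
clock: 19.15
eef_pos: [714.1, 20.1, 35.3]
tool_rot: [1.581, 1.353, 0.125]
force: [-7.9, -1.3, -3.0]
width: 46.9
```

servo_tool(rows=[{"dx": 0.003, "dy": -0.0005, "dz": 0, "wx": 0, "wy": 0, "wz": 0, "fingers": 0.45}, {"dx": 0, "dy": 0, "dz": 0, "wx": 0, "wy": 0, "wz": 0, "fingers": 0.45}])

```text
clock: 19.4
eef_pos: [714.2, 20.1, 32.9]
tool_rot: [1.582, 1.353, 0.125]
force: [-6.3, -0.2, -1.8]
width: 46.8
```

```bash
python3 -c "
from h import *
plan()
s=ctrl.read_state();print(dock(s['eef_pos']))
save(ctrl.get_image('wrist'),'w13')
im=ctrl.get_image('side')[...,::-1];cv2.imwrite('pics/s13z.png',cv2.resize(im[190:290,170:330],None,fx=5,fy=5,interpolation=cv2.INTER_CUBIC))
"
```

```text
clk 19.4 pos [714.2  20.1  32.9] zang -83.4 F [-6.3 -0.2 -1.8] w 46.8
[148.4  -3.7]
```

View pics/s13z.png

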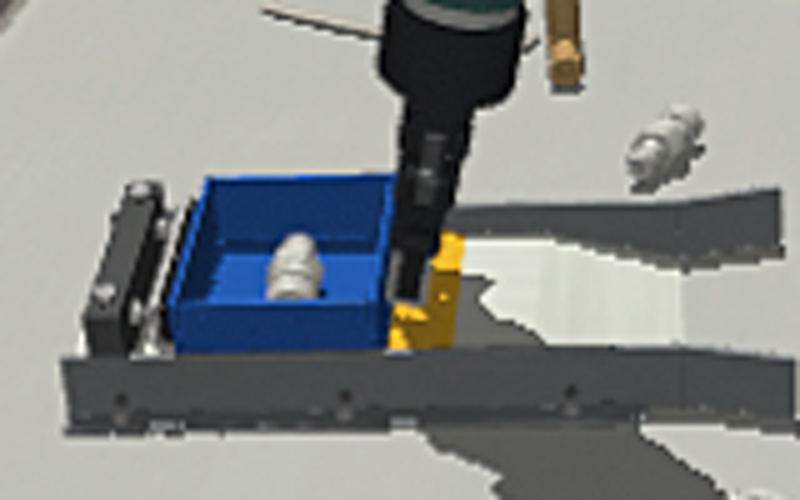

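View pics/w13.png

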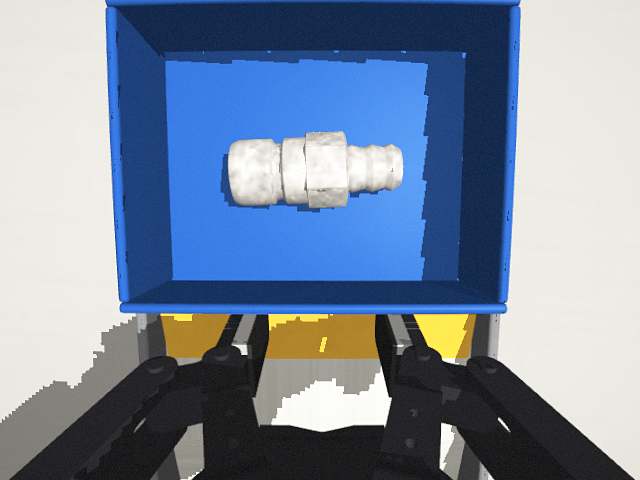

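servo_tool(rows=[{"dx": -0.0003, "dy": -0.002, "dz": 0, "wx": 0, "wy": 0, "wz": 0, "fingers": 0.45}, {"dx": -0.0003, "dy": -0.002, "dz": 0, "wx": 0, "wy": 0, "wz": 0, "fingers": 0.45}])

```text
clock: 19.75
eef_pos: [712.8, 20.0, 33.5]
tool_rot: [1.579, 1.35, 0.122]
force: [-5.2, -1.3, -2.0]
width: 46.8
```

servo_tool(rows=[{"dx": -0.0005, "dy": -0.002, "dz": 0, "wx": 0, "wy": 0, "wz": 0, "fingers": 0.45}, {"dx": -0.0005, "dy": -0.002, "dz": 0, "wx": 0, "wy": 0, "wz": 0, "fingers": 0.45}])

```text
clock: 20.0
eef_pos: [711.9, 19.7, 35.0]
tool_rot: [1.576, 1.346, 0.119]
force: [-2.5, 0.4, -1.3]
width: 47.0
```

```bash
python3 -c "
from h import *
plan()
s=ctrl.read_state();print(dock(s['eef_pos']))
save(ctrl.get_image('wrist'),'w14')
im=ctrl.get_image('side')[...,::-1];cv2.imwrite('pics/s14z.png',cv2.resize(im[190:290,170:330],None,fx=5,fy=5,interpolation=cv2.INTER_CUBIC))
"
```

```text
clk 20.0 pos [711.9  19.7  35. ] zang -83.4 F [-2.5  0.4 -1.3] w 47.0
[146.1  -3.8]
```

View pics/s14z.png

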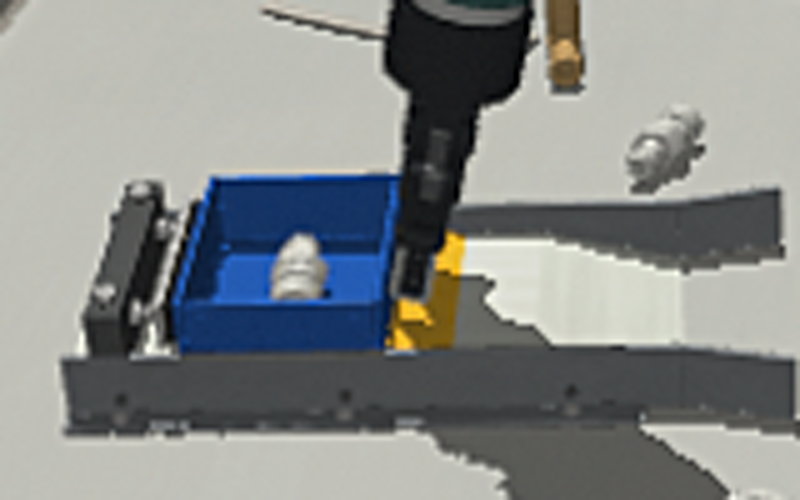

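View pics/w14.png

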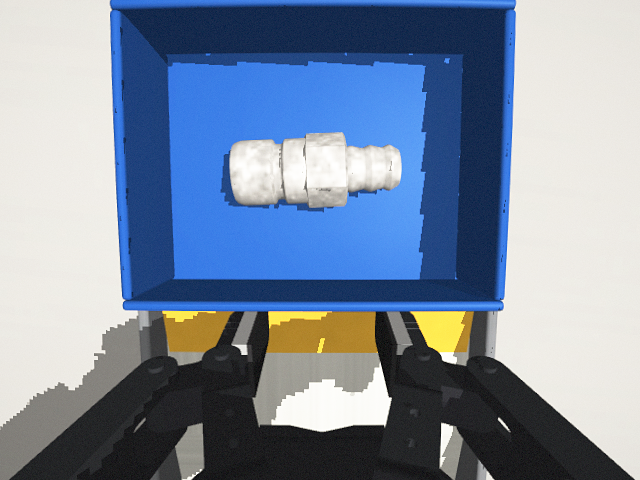

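servo_tool(rows=[{"dx": -0.0005, "dy": -0.003, "dz": 0, "wx": 0, "wy": 0, "wz": 0, "fingers": 0.45}, {"dx": -0.001, "dy": -0.006, "dz": 0, "wx": 0, "wy": 0, "wz": 0, "fingers": 0.45}, {"dx": 0, "dy": -0.006, "dz": 0, "wx": 0, "wy": 0, "wz": 0, "fingers": 0.45}])

```text
clock: 20.48
eef_pos: [701.1, 18.3, 34.1]
tool_rot: [1.574, 1.344, 0.117]
force: [0.3, -0.2, -0.1]
width: 47.0
```

```bash
python3 -c "
from h import *
plan()
s=ctrl.read_state();print(dock(s['eef_pos']))
save(ctrl.get_image('wrist'),'w15')
im=ctrl.get_image('side')[...,::-1];cv2.imwrite('pics/s15z.png',cv2.resize(im[190:290,170:330],None,fx=5,fy=5,interpolation=cv2.INTER_CUBIC))
"
```

```text
clk 20.48 pos [701.1  18.3  34.1] zang -83.4 F [ 0.3 -0.2 -0.1] w 47.0
[135.2  -4.1]
```

View pics/s15z.png

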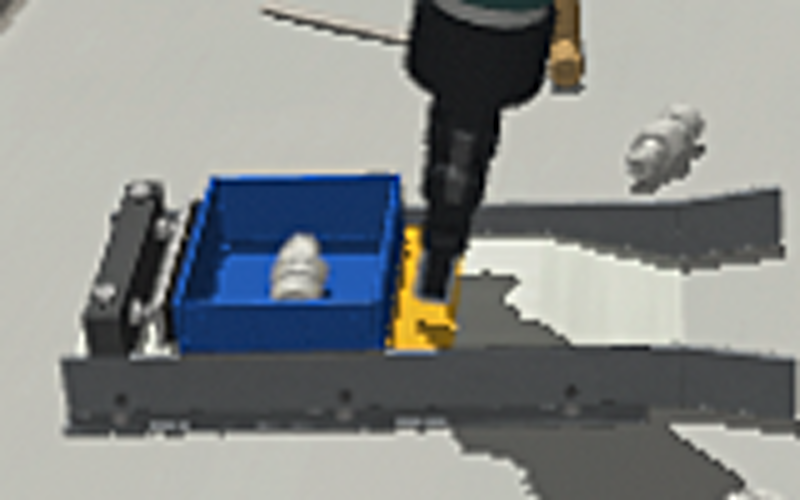

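View pics/w15.png

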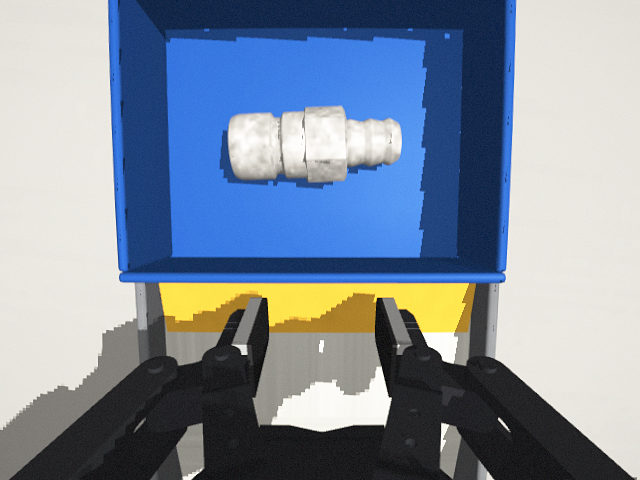

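servo_tool(rows=[{"dx": -0.03, "dy": -0.01, "dz": 0, "wx": 0, "wy": 0, "wz": 0, "fingers": 0.45}, {"dx": -0.06, "dy": 0, "dz": 0, "wx": 0, "wy": 0, "wz": 0, "fingers": 0.45}, {"dx": -0.06, "dy": 0, "dz": 0, "wx": 0, "wy": 0, "wz": 0, "fingers": 0.45}, {"dx": 0, "dy": -0.06, "dz": 0, "wx": 0, "wy": 0, "wz": 0, "fingers": 0.45}, {"dx": 0, "dy": 0, "dz": 0, "wx": 0, "wy": 0, "wz": 0, "fingers": 0.45}])

```text
clock: 21.2
eef_pos: [621.0, 9.4, 131.2]
tool_rot: [1.585, 1.35, 0.126]
force: [0.8, -0.4, 0.1]
width: 47.1
```

```bash
python3 -c "
from h import *
plan()
im=ctrl.get_image('side')[...,::-1];cv2.imwrite('pics/s16z.png',cv2.resize(im[190:290,170:330],None,fx=5,fy=5,interpolation=cv2.INTER_CUBIC))
save(ctrl.get_image('top'),'t16')
for l in ['adapter_mid','insulating_tape','brass_tee','tote']:
  m=ctrl.mark_of(l,'top')[0]; print(l,m,atz(ctrl.camera_info('top'),m['point'],47 if 'ad' in l else 20 if l=='tote' else 0))
"
```

```text
clk 21.2 pos [621.    9.4 131.2] zang -83.6 F [ 0.8 -0.4  0.1] w 47.1
adapter_mid {'point': [193.8, 254.4], 'conf': 0.83} [502.92069774 308.82763514  47.        ]
insulating_tape {'point': [178.0, 178.6], 'conf': 0.92} [681.50067818 360.68650873   0.        ]
brass_tee {'point': [479.0, 173.3], 'conf': 0.75} [ 683.47670516 -329.23879268    0.        ]
tote {'point': [324.2, 133.7], 'conf': 0.65} [774.21341747  21.81282232  20.        ]
```

View pics/s16z.png

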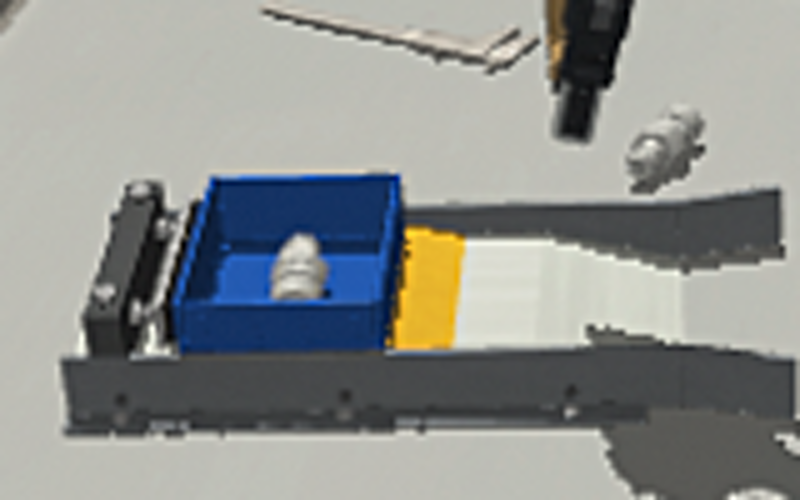

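View pics/t16.png

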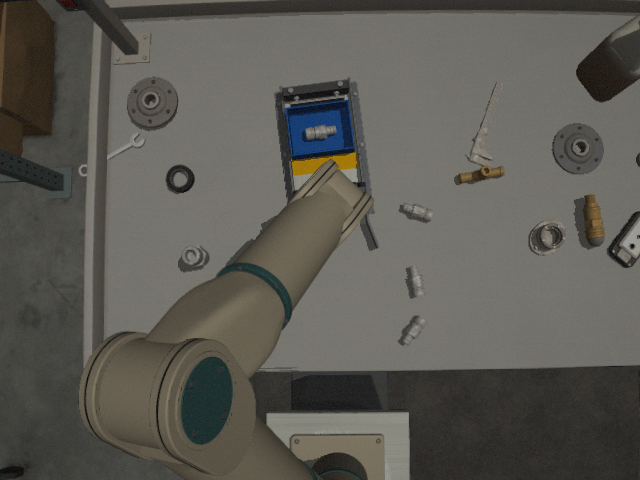

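```bash
python3 -c "
from h import *
print(ctrl.finish_job())"
```

```text
the job is handed in; nothing more can be done
None
```

The coupling is in the blue tote and the tote is behind the yellow lip. I handed the job in just after 21.2 s; the hand-in gives no verdict, so this rests on my own last checks.

- **Coupling:** I took the look-alike farthest to the robot's right, at about (520, -271) mm. I laid it in the middle of the tote, which was still flat on the bench, and let go.
- **Push:** I pushed the tote's back wall up the ramp with readings of about 2 N. The bumper engaged at 6 to 7 N, and the highest reading was about 8.5 N. These are readings at the end of each move, so a short peak in between would not show.
- **Dropping the back edge:** I lowered the fingers about 6 mm against the wall, and the back edge came down behind the lip.
- **Last checks:** After backing off, the force read about zero and the tote stayed put.
    - **Side view:** it shows the tote's rim level, the whole yellow band free behind it and the coupling inside.
    - **Top view:** tote centre at about (774, 22) mm, roughly 208 mm up the dock.
- **Disagreement:** The network's marks for the hex adapter, tape roll and brass tee came out 4 to 9 mm from the first reading. I take this as noise: in the pictures they look unmoved, and the gripper stayed well clear of them.

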